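# Dump the spent vials through the guarded drop gate

### The job

Tip all the spent vials out of the white cup into the hopper of the vial waste unit, with its gate still shut and caught, and stand the empty cup upright on the bench again. Then flip the safety catch up and right over, clear of the lever, and pull the lever forward to its stop so that the gate opens and every vial drops into the pan below; finish while still holding the lever there, as it springs shut when let go. Leave everything else on the bench where it is.

Things in the scene. Friction and masses are not known exactly. Their poses are not given: they have to be found in the camera images.
- cup: the white plastic sample cup that holds the six spent vials: open, plain round and tapered, 50 high, outside diameter 46 at the foot and 69 at the rim (about 62 at 35 above the bench), wall 2.5, floor 4 thick, about 50 g without the vials. Origin: centre of its underside, z up through the mouth. It grips across its body from above; other containers on the bench are capped and taller
- unit: vial waste unit, fixed on the bench: white box, square steel hopper on top, lever and catch on its -y side. Origin: on the bench under the throat's middle; z up, x from its closed front (robot side, turned up to 0.2 rad) to its back. Base plate x -135..105, y -130..80. Front shelf 134 high, x -125..-56. Outer side plate y -110..-114, x -100..85, 148 high, with an ear 186 high at x -90..-64
- hopper_mouth (a point): centre of the hopper's open mouth at rim height, 218 above the bench. In the unit's frame the mouth spans x -90..90, y -58..96; its -y wall is upright, the other three slope in to a throat x -52..52, y -58..58, closed at 130 above the bench by the drop gate, which hinges at the throat's back edge
- pan (a point): centre of the floor of the steel waste pan inside the unit, under the drop gate; pan floor 11 above the bench, x -121 to 67 and y -58 to 58 in the unit's frame
- lever_grip (a point): centre of the lever's black hand grip, an upright cylinder of diameter 22 and length 60 at the end of a steel rod 12 thick; this point is 295 above the bench at the start, the top of the grip 325. Pulled towards the unit's front (-x of the unit, robot side), it swings forward and down on a radius of 165; a spring closes it again when let go: about 4 to 8 N at the grip
- gate (a joint): angle of the lever and of the drop gate fixed to the same shaft, rad: 0 lever upright and gate shut (rests there by its spring), 1.0 lever pulled forward against its stop and gate open. While the catch is down, the lever is blocked after about 0.05 rad
- catch (a joint): angle of the safety catch, rad: 0 down (level, its nose before the lever's locking pin), about 1.5 on its balance point, 3.6 flipped fully over towards the unit's front, hanging clear. It swings freely, with little friction, and falls to either side by its own weight
- catch_knob (a point): centre of the small steel ball knob (diameter 18, on a 8 thick stem) on top of the safety catch, a steel bar 10 thick, 12 high and 122 long from its axis to its nose. 203 above the bench at the start; it goes up and over towards the unit's front as the catch is flipped
- vial1: spent vial 1 of 6, all alike: amber glass with a blue cap, diameter 12, length 32, 10 to 14 g, smooth (slides on plastic at about 13 degrees); stands in the cup at the start. Origin: centre of its bottom, z towards the cap
- vial2: spent vial 2 of 6, all alike: amber glass with a blue cap, diameter 12, length 32, 10 to 14 g, smooth (slides on plastic at about 13 degrees); stands in the cup at the start. Origin: centre of its bottom, z towards the cap
- vial3: spent vial 3 of 6, all alike: amber glass with a blue cap, diameter 12, length 32, 10 to 14 g, smooth (slides on plastic at about 13 degrees); stands in the cup at the start. Origin: centre of its bottom, z towards the cap
- vial4: spent vial 4 of 6, all alike: amber glass with a blue cap, diameter 12, length 32, 10 to 14 g, smooth (slides on plastic at about 13 degrees); stands in the cup at the start. Origin: centre of its bottom, z towards the cap
- vial5: spent vial 5 of 6, all alike: amber glass with a blue cap, diameter 12, length 32, 10 to 14 g, smooth (slides on plastic at about 13 degrees); stands in the cup at the start. Origin: centre of its bottom, z towards the cap
- vial6: spent vial 6 of 6, all alike: amber glass with a blue cap, diameter 12, length 32, 10 to 14 g, smooth (slides on plastic at about 13 degrees); stands in the cup at the start. Origin: centre of its bottom, z towards the cap
- bottle: bystander, to be left where it is: amber reagent bottle, diameter 64, height 125. Origin: centre of its underside
- jar: bystander, to be left where it is: clear capped jar, diameter 62, height 75. Origin: centre of its underside
- rack: bystander, to be left where it is: white vial rack full of capped vials, 130 x 90, 54 high. Origin: centre of its underside
- tipbox: bystander, to be left where it is: grey tip box with clear lid, 122 x 87, 80 high. Origin: centre of its underside
- timer: bystander, to be left where it is: flat white bench timer, 65 x 65, 22 high. Origin: centre of its underside
- tweezers: bystander, to be left where it is: steel tweezers lying flat, about 145 long, 4 thick. Origin: centre of its underside
- lever: the lever with the drop gate on one level shaft along the unit's y. Origin: on the shaft, x 53, y 0, z 130 in the unit's frame; its z runs along the lever. The rod stands at y -155 in the unit's frame, clear of the box, and the middle of its black grip is 165 from the shaft, straight above it at the start
- catch_axis (a point): point on the safety catch's level axis (along the unit's y): x -77, y -128, z 179 in the unit's frame. At the start the knob's centre is 55 behind it (+x of the unit) and 24 above it, in the same upright plane, and turns about it with radius 60

How it is judged:
On the way, in this order (a step that is already met when the one before it is completed fails the run):
1. all six vials lie in the hopper on the shut gate, the catch still down, and the cup stands upright on the bench (x of vial1 in the frame of unit between -0.095 and 0.095 m and y of vial1 in the frame of unit between -0.062 and 0.1 m and z of vial1 in the frame of unit between 0.122 and 0.235 m and x of vial2 in the frame of unit between -0.095 and 0.095 m and y of vial2 in the frame of unit between -0.062 and 0.1 m and z of vial2 in the frame of unit between 0.122 and 0.235 m and x of vial3 in the frame of unit between -0.095 and 0.095 m and y of vial3 in the frame of unit between -0.062 and 0.1 m and z of vial3 in the frame of unit between 0.122 and 0.235 m and x of vial4 in the frame of unit between -0.095 and 0.095 m and y of vial4 in the frame of unit between -0.062 and 0.1 m and z of vial4 in the frame of unit between 0.122 and 0.235 m and x of vial5 in the frame of unit between -0.095 and 0.095 m and y of vial5 in the frame of unit between -0.062 and 0.1 m and z of vial5 in the frame of unit between 0.122 and 0.235 m and x of vial6 in the frame of unit between -0.095 and 0.095 m and y of vial6 in the frame of unit between -0.062 and 0.1 m and z of vial6 in the frame of unit between 0.122 and 0.235 m and height (world z) of cup between -0.005 and 0.012 m and angle between cup's own z axis and vertical below 0.12 rad and value of joint gate below 0.12 rad and value of joint catch below 0.6 rad), for 0.2 s.
2. the catch is flipped right over while the gate is still shut and the vials lie in the hopper (x of vial1 in the frame of unit between -0.095 and 0.095 m and y of vial1 in the frame of unit between -0.062 and 0.1 m and z of vial1 in the frame of unit between 0.122 and 0.235 m and x of vial2 in the frame of unit between -0.095 and 0.095 m and y of vial2 in the frame of unit between -0.062 and 0.1 m and z of vial2 in the frame of unit between 0.122 and 0.235 m and x of vial3 in the frame of unit between -0.095 and 0.095 m and y of vial3 in the frame of unit between -0.062 and 0.1 m and z of vial3 in the frame of unit between 0.122 and 0.235 m and x of vial4 in the frame of unit between -0.095 and 0.095 m and y of vial4 in the frame of unit between -0.062 and 0.1 m and z of vial4 in the frame of unit between 0.122 and 0.235 m and x of vial5 in the frame of unit between -0.095 and 0.095 m and y of vial5 in the frame of unit between -0.062 and 0.1 m and z of vial5 in the frame of unit between 0.122 and 0.235 m and x of vial6 in the frame of unit between -0.095 and 0.095 m and y of vial6 in the frame of unit between -0.062 and 0.1 m and z of vial6 in the frame of unit between 0.122 and 0.235 m and value of joint catch above 2.6 rad and value of joint gate below 0.12 rad), for 0.1 s.
3. the lever is held at its stop by the gripper and all six vials have dropped into the pan (x of vial1 in the frame of unit between -0.124 and 0.072 m and y of vial1 in the frame of unit between -0.062 and 0.062 m and z of vial1 in the frame of unit between 0 and 0.085 m and x of vial2 in the frame of unit between -0.124 and 0.072 m and y of vial2 in the frame of unit between -0.062 and 0.062 m and z of vial2 in the frame of unit between 0 and 0.085 m and x of vial3 in the frame of unit between -0.124 and 0.072 m and y of vial3 in the frame of unit between -0.062 and 0.062 m and z of vial3 in the frame of unit between 0 and 0.085 m and x of vial4 in the frame of unit between -0.124 and 0.072 m and y of vial4 in the frame of unit between -0.062 and 0.062 m and z of vial4 in the frame of unit between 0 and 0.085 m and x of vial5 in the frame of unit between -0.124 and 0.072 m and y of vial5 in the frame of unit between -0.062 and 0.062 m and z of vial5 in the frame of unit between 0 and 0.085 m and x of vial6 in the frame of unit between -0.124 and 0.072 m and y of vial6 in the frame of unit between -0.062 and 0.062 m and z of vial6 in the frame of unit between 0 and 0.085 m and value of joint gate above 0.88 rad and contact force between the fingers and lever above 1 N), for 0.3 s.
At the end, for the whole second after the job is handed in: the gripper holds the lever at its stop (joint gate above 0.88 of 1.0 rad, still, pressed by the fingers with more than 1 N), the catch lies flipped over (above 2.6 rad), all six vials lie in the pan inside the unit (lower than 85 mm), and the cup stands upright on the bench (within 7 degrees) (all of step 3 and height (world z) of cup between -0.005 and 0.012 m and angle between cup's own z axis and vertical below 0.12 rad and value of joint catch above 2.6 rad and velocity of joint gate between -0.1 and 0.1 rad/s); the arm keeps its last pose, push and grip.
It fails at once if another thing on the bench is pushed more than 40 mm or tipped over (distance of any of bottle, jar, rack, tipbox, timer, tweezers from where it was at the start of the episode above 0.04 m or angle between any of bottle, jar, rack, tipbox, timer, tweezers's own z axis and vertical above 0.5 rad).
It fails at once if the lever is forced past its catch (value of joint gate above 0.2 rad and value of joint catch below 1.3 rad).
It also fails if it takes over 72 s, if anything falls off the work surface, if the arm or the gripper's body presses on something with over 40 N, if the wrist force passes 120 N, or if a joint passes its speed limit or range.

### The arm

A 6-joint arm with a two-finger parallel gripper is mounted at the origin on the work surface. World frame = base frame: x ahead of the robot, y to its left, z up, the work surface at z = 0. Lengths are in m, angles in rad, forces in N, time in s.
With the tool pointing down it reaches from about 0.35 to 0.725 m from the base axis. Payload 4.3 kg.
Tool frame: the origin (TCP) lies midway between the tips of the shut fingers; the grasp point (between the pads) lies 19 mm behind it; y points along the fingers, x is the direction in which the jaws open and shut, and the axes are right-handed (so a half turn about y gives the same grasp; the last joint's range is limited). The gripper opens to 85 mm and grips with 20 to 120 N. Pads are 22 mm wide; open, the fingers measure 114 mm over their backs; the gripper's body (76 mm by 85 mm) begins 54 mm behind the grasp point. The pads swing forward as they close: fully open they stand 13 mm farther back than shut.
Start: joints at [-1.379, 0.377, 0.081, 1.274, 0, 1.46], TCP at [0.171, -0.549, 0.231] pointing down, gripper open.
Joint ranges: [-2.72, 2.72], [-0.84, 1.66], [-1.02, 1.22], [-1.77, 2.12], [-1.37, 1.28], [-3.14, 3.14]. Speed limits (rad/s): [2.57, 2.57, 3.14, 3.14, 3.14, 3.14].

### API

Orientations are given as a unit quaternion [x, y, z, w].
In Python, from bench import bot gives the robot as it stands.
- The arm moves only by the tool move_arm, never from a script. Its argument "rows" is a list of rows, each a list of 5 numbers: the shift along the tool's x, y, z in cm, then the turn about the tool's y in degrees, then the finger opening in cm, from 0 to 8.54. A call has 1 to 12 rows; each row shifts and turns the commanded pose from where the row before left it, along the tool's axes as they then stand; what a row does not reach is not made up. A row lasts 1/10 s, in which the tool goes at most 50 mm and 8.59 degrees, less where a joint would pass 70% of its speed; a pose out of reach is approached as far as the arm can. A call is refused whole if a number of a shift passes 5 or a number of a turn 8.59, either way. A call with a gripper value outside its range is refused whole. The fingers move at their own pace and stop on an object; "grip_force" is the grip in N (left out, the last holds). Time passes only in rows, so rows that do not move let the fingers close. It gives the time, the measured TCP pose, the force and the opening at its end, in the units of the state.
- bot.state(): the state, without advancing time (a new reading comes with each control period).
- bot.get_image(name): name is "scene" or "top" or "wrist"; returns a dict with "image" (480x640x3 uint8, blue, green, red), "fx", "fy", "cx", "cy" (pixels), "cam_to_world" (4x4, takes a point from camera to world coordinates); the wrist camera has in their place "T_tool_cam" (4x4, takes a point from camera to tool coordinates, whose origin is the TCP and whose axes are the tool frame's). Camera axes: x right, y down, z forward; pixel columns grow to the right and rows downward; lengths in m; the calibration is good to about 2 mm. A picture is of the moment at which its call begins: read the wrist's pose just before it. There is no depth.
- bot.close_job(): hands the job in, once; it reports no verdict.
Trained networks look in the newest picture that a camera, given by its name, has taken for a name from the list of things; names that differ only in an ending like _2 or _b are one class to them, and where a whole thing is asked for, a point or a joint stands for the part that bears it (a point fixed in the world has none). Each returns a list of dicts, best first, with "p" (0 to 1); they miss things now and then, are a little off and sometimes report something else, mostly with a low value. They report only what shows in the picture. A call takes as long as a camera call.
- bot.recognise(camera, name): "position" ([x, y, z] in m, in world coordinates, good to about 4 mm: the middle of the surface that is visible of it).
- bot.regions_of(camera, name): "pixels" (480x640 bool, what is visible of it).
The state is a dict: "time": time; "qpos": joint angles; "dq": joint speeds; "effort": joint torques, N m; "tool_pos": TCP position; "ee_rot": TCP orientation; "contact_force": force on the tool from outside, world axes, zero at the start; "ft_torque": the same for the moment, N m; "gripper_width": opening from 0.0 (shut) to 1.0 (fully open).
Only numpy, scipy, OpenCV 4.12 (cv2) and the standard library are available. Lean on these libraries where they do the work, as an engineer would, in place of code of your own. Each camera call takes 0.05 s, during which the arm holds its last target. There are 200 camera calls.

## Working session

There is one attempt and no reset: what is moved stays moved. The work goes in short steps, Python scripts to look and compute and a tool call to move; the robot and the scene stay as the last step left them, time stands still between calls to the robot, and variables do not carry over. Pictures are saved under pics/ and viewed, about 8 in all and at most 12, crops included, and the job is handed in when it is done.

Besides the shell and the picture viewer there is one more tool, called after "Emit:" as a command line: name --pt "numbers of a row" for each row, then --argument value for the rest. move_arm: Moves the arm, as the interface text tells. Its arguments: {"type":"object","properties":{"rows":{"type":"array"},"grip_force":{"type":"number"}},"required":["rows"]}

```bash
ls; mkdir -p pics; python3 - <<'E'
from bench import bot
import cv2,numpy as np
s=bot.state();print({k:np.round(v,3).tolist() for k,v in s.items()})
ims=[]
for c in("scene","top"):
    d=bot.get_image(c);cv2.imwrite(f"pics/{c}0.png",d["image"]);print(c,d["fx"],d["cx"],d["cy"],np.round(d["cam_to_world"],3).tolist())
    for n in("cup","unit","hopper_mouth","lever_grip","catch_knob","bottle","jar","rack","tipbox","timer","tweezers"):
        print(n,[(round(r["p"],2),np.round(r["position"],3).tolist()) for r in bot.recognise(c,n)[:2]])
E
```

```text
pics
{'time': 0.0, 'qpos': [-1.379, 0.378, 0.08, 1.274, 0.0, 1.46], 'dq': [-0.002, -0.0, 0.001, -0.001, -0.001, -0.0], 'effort': [-0.002, -46.36, 26.988, 0.021, -0.001, -0.0], 'tool_pos': [0.171, -0.548, 0.23], 'ee_rot': [-0.569, 0.42, -0.419, 0.57], 'contact_force': [-0.053, 0.0, -0.325], 'ft_torque': [0.044, 0.001, -0.024], 'gripper_width': 1.001}
scene 529.2444584341324 319.71468659359755 234.71140466032122 [[0.775, 0.545, -0.319, 0.949], [0.632, -0.657, 0.412, -0.508], [0.015, -0.521, -0.854, 1.259], [0.0, 0.0, 0.0, 1.0]]
cup [(0.64, [0.524, -0.409, 0.03])]
unit [(0.89, [0.584, 0.086, 0.136]), (0.47, [0.552, -0.407, 0.033])]
hopper_mouth [(0.58, [0.581, 0.086, 0.142])]
lever_grip [(0.58, [0.595, 0.116, 0.135])]
catch_knob [(0.71, [0.533, -0.007, 0.184])]
bottle [(0.45, [0.551, -0.409, 0.032]), (0.32, [0.472, 0.412, 0.033])]
jar [(0.68, [0.608, -0.227, 0.076]), (0.33, [0.61, 0.45, 0.081])]
rack [(0.75, [0.471, 0.415, 0.036])]
tipbox [(0.81, [0.609, 0.453, 0.082]), (0.29, [0.521, -0.412, 0.031])]
timer [(0.57, [0.691, -0.118, 0.024]), (0.42, [0.584, 0.082, 0.135])]
tweezers [(0.47, [0.493, -0.119, 0.006])]
top 510.1487584829886 314.6672759625342 238.84909270042573 [[0.003, -0.989, 0.147, 0.329], [-1.0, -0.004, -0.008, 0.024], [0.008, -0.147, -0.989, 1.638], [0.0, 0.0, 0.0, 1.0]]
cup [(0.66, [0.542, -0.426, 0.03])]
unit [(0.83, [0.561, 0.114, 0.132])]
hopper_mouth [(0.9, [0.56, 0.105, 0.137])]
lever_grip [(0.78, [0.584, 0.115, 0.132])]
catch_knob [(0.71, [0.526, -0.003, 0.186])]
bottle [(0.81, [0.406, -0.23, 0.086])]
jar [(0.57, [0.595, -0.223, 0.072])]
rack [(0.63, [0.465, 0.428, 0.036])]
tipbox [(0.8, [0.602, 0.469, 0.077]), (0.27, [0.56, 0.104, 0.136])]
timer [(0.66, [0.69, -0.106, 0.024]), (0.62, [0.56, 0.114, 0.133])]
tweezers [(0.6, [0.491, -0.117, 0.005])]
```

View pics/scene0.png

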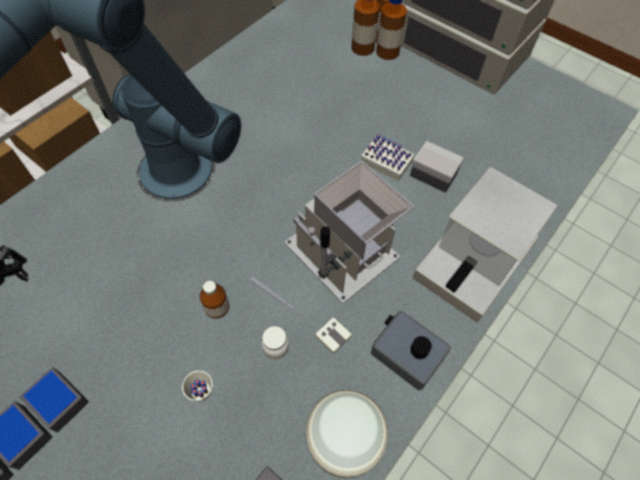

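View pics/top0.png

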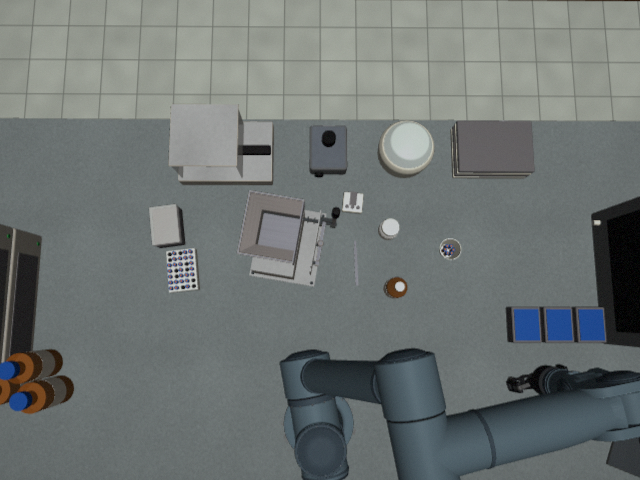

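Scene: the cup is at (198,386) with six vials, the unit is at about (350,230), and its black lever grip is at (325,237). In the top view the cup is at (451,249) and the unit at about (285,240). I'll zoom in on the unit next.

```bash
python3 - <<'E'
import cv2,numpy as np
a=cv2.imread("pics/top0.png")[180:300,230:350];b=cv2.imread("pics/scene0.png")[155:305,275:425]
f=lambda i,n:cv2.resize(i,(n,n),interpolation=cv2.INTER_CUBIC)
cv2.imwrite("pics/z1.png",np.hstack([f(a,400),f(b,400)]))
E
```

```text
(no output)
```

View pics/z1.png

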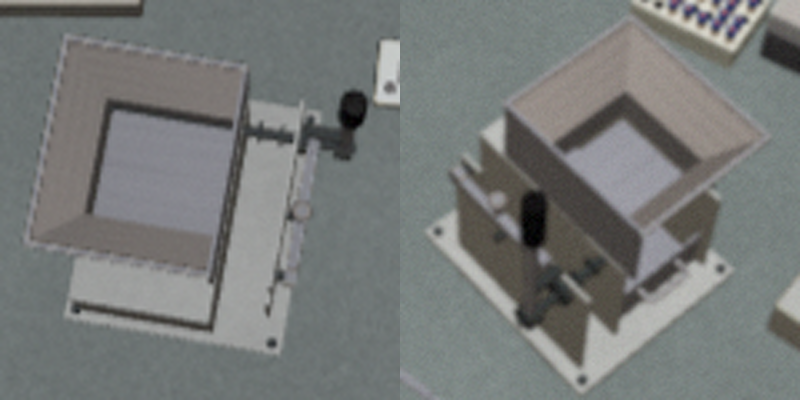

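```bash
cat > h.py <<'E'
from bench import bot
import numpy as np, cv2
from scipy.optimize import least_squares
def proj(d,P,T=None):
    T=d["cam_to_world"] if T is None else T
    p=(np.linalg.inv(T)@np.c_[P,np.ones(len(P))].T)[:3].T
    return np.c_[d["fx"]*p[:,0]/p[:,2]+d["cx"],d["fy"]*p[:,1]/p[:,2]+d["cy"]]
def u2w(u,P):
    c,s=np.cos(u[2]),np.sin(u[2]);P=np.atleast_2d(P).astype(float)/1000
    return np.c_[u[0]+c*P[:,0]-s*P[:,1],u[1]+s*P[:,0]+c*P[:,1],P[:,2]]
E
python3 - <<'E'
from h import *
dt=bot.get_image("top");ds=bot.get_image("scene")
L=[(90,96,218),(90,-58,218),(-90,-58,218),(-90,96,218),(-135,-130,4),(-135,80,4),(-22,-128,203),(53,-155,295)]
pt=np.array([(66,36),(245,67),(211,281),(25,243),(280,353),(66,318),(301,210),(352,108)])/(400/120)+[230,180]
M=[(-90,-58,218),(90,-58,218),(90,96,218),(-90,96,218),(-135,-130,4),(105,-130,4),(105,80,4),(-22,-128,203),(53,-155,295)]
ps=(np.array([(505,105),(640,275),(770,137),(632,17),(427,230),(583,392),(732,268),(497,200),(534,218)])-[400,0])/(400/150)+[275,155]
f=lambda u:np.r_[(proj(dt,u2w(u,L))-pt).ravel(),(proj(ds,u2w(u,M))-ps).ravel()]
r=least_squares(f,[.57,.1,0],loss="soft_l1");u=r.x
print(np.round(u,4));print(np.round(r.fun.reshape(-1,2),1).tolist())
np.save("u.npy",u)
g=lambda p:np.r_[(proj(dt,[[p[0],p[1],.05]])-[451,249]).ravel(),(proj(ds,[[p[0],p[1],.05]])-[198,386]).ravel()]
r=least_squares(g,[.53,-.41]);print("cup",r.x,r.fun)
print(np.round(u2w(u,[(53,-155,295),(-22,-128,203),(-90,19,218),(-77,-128,179)]),3))
E
```

```text
[ 0.5744  0.1197 -0.1662]
[[-0.6, -0.4], [-1.1, -0.7], [-2.0, -2.8], [-0.4, -0.7], [-0.5, 0.1], [-0.9, -0.5], [-0.3, -0.3], [-0.4, -0.1], [-0.1, -0.9], [0.8, -16.2], [-1.6, -0.7], [-1.7, -0.3], [-1.9, 1.7], [-1.4, 1.7], [-0.3, 1.6], [-0.7, 0.8], [-1.1, 1.0]]
cup [ 0.5373592 -0.4142368] [-1.19865709 -0.86866255 -1.05096791  0.13136033]
[[ 0.601 -0.042  0.295]
 [ 0.532 -0.003  0.203]
 [ 0.489  0.153  0.218]
 [ 0.477  0.006  0.179]]
```

Emit:
move_arm --pt "0 0 0 -8.5 8.5" --pt "0 0 0 -8.5 8.5" --pt "0 0 0 -8.5 8.5" --pt "0 0 0 -8.5 8.5" --pt "0 0 0 -8.5 8.5" --pt "0 0 0 -8.5 8.5" --pt "0 0 0 -8.5 8.5" --pt "0 0 0 -8.5 8.5" --pt "0 0 0 -8.5 8.5" --pt "0 0 0 -8.5 8.5" --pt "0 0 0 -8.5 8.5" --pt "0 0 0 -8.5 8.5" --grip_force 25

```text
time: 2.5
tool_pos: [0.1709, -0.5491, 0.2313]
ee_rot: [0.684, 0.181, -0.181, -0.684]
contact_force: [-0.5, -0.4, -0.2]
gripper_width: 0.995
```

Emit:
move_arm --pt "0 0 0 -8.5 8.5" --pt "0 0 0 -8.5 8.5" --pt "0 0 0 -8.5 8.5" --pt "0 0 0 -8.5 8.5" --pt "0 0 0 -8.5 8.5" --pt "0 0 0 -8.5 8.5"

```text
time: 3.1
tool_pos: [0.1709, -0.549, 0.2313]
ee_rot: [0.539, 0.458, -0.458, -0.539]
contact_force: [0.2, 0.1, 1.2]
gripper_width: 0.995
```

Emit:
move_arm --pt "2.4 0 -4.2 0 8.5" --pt "2.4 0 -4.2 0 8.5" --pt "2.4 0 -4.2 0 8.5" --pt "2.4 0 -4.2 0 8.5" --pt "2.4 0 -4.2 0 8.5" --pt "2.4 0 -4.2 0 8.5" --pt "2.4 0 -4.2 0 8.5" --pt "2.4 0 -4.2 0 8.5" --pt "0 0 0 0 8.5" --pt "0 0 0 0 8.5"

```text
time: 4.1
tool_pos: [0.5354, -0.4157, 0.2306]
ee_rot: [-0.54, -0.456, 0.457, 0.54]
contact_force: [-1.0, 0.1, 0.3]
gripper_width: 1.0
```

```bash
cat >> h.py <<'E'
from scipy.spatial.transform import Rotation as Ro
def wrist(name=None):
    s=bot.state();T=np.eye(4);T[:3,:3]=Ro.from_quat(s["ee_rot"]).as_matrix();T[:3,3]=s["tool_pos"]
    d=bot.get_image("wrist");d["cam_to_world"]=T@d["T_tool_cam"]
    if name: cv2.imwrite(f"pics/{name}.png",d["image"])
    return s,T,d
E
python3 - <<'E'
from h import *
s,T,d=wrist("w1");print(s["time"],np.round(T,3).tolist(),np.round(s["qpos"],3),np.round(d["T_tool_cam"],3).tolist(),d["fx"],d["cx"],d["cy"])
print([(round(r["p"],2),np.round(r["position"],3).tolist()) for r in bot.recognise("wrist","cup")[:2]])
print(proj(d,[[.536,-.415,.05]]))
E
```

```text
4.1 [[0.166, -0.001, -0.986, 0.535], [0.986, 0.0, 0.166, -0.416], [-0.0, -1.0, 0.001, 0.231], [0.0, 0.0, 0.0, 1.0]] [-7.540e-01  6.100e-01  4.520e-01  1.413e+00 -1.000e-03 -5.860e-01] [[1.0, 0.0, 0.0, 0.001], [-0.0, -0.317, 0.949, -0.142], [0.0, -0.949, -0.317, 0.081], [0.0, 0.0, 0.0, 1.0]] 416.044946821536 322.91447572710007 239.59442255895792
[(0.8, [0.543, -0.419, 0.036])]
[[322.67650688 209.16916507]]
```

View pics/w1.png

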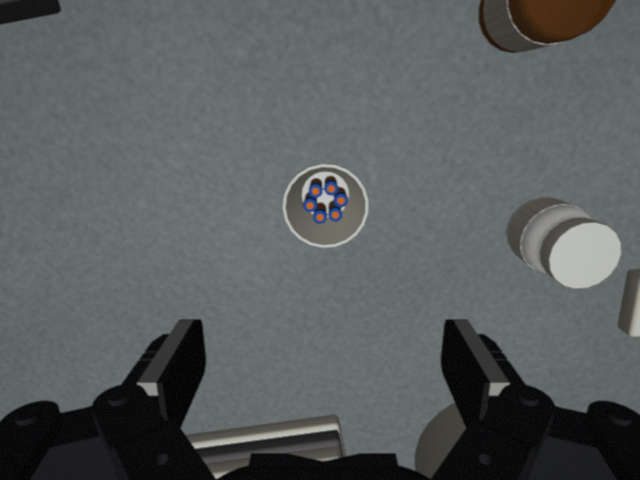

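The cup rim's centre is at (326,205), about 3 mm off in x and z from the prediction at (323,209). The vials stand in a ring, and the fingers clear everything nearby.

Emit:
move_arm --pt "0.27 4 0.36 0 8.5" --pt "0 4.5 0 0 8.5" --pt "0 4.5 0 0 8.5" --pt "0 4.5 0 0 8.5" --pt "0 3 0 0 8.5" --pt "0 1.5 0 0 8.5" --pt "0 0 0 0 8.5" --pt "0 0 0 0 5" --pt "0 0 0 0 5" --pt "0 0 0 0 5" --pt "0 0 0 0 5" --pt "0 0 0 0 5" --grip_force 25

```text
time: 5.4
tool_pos: [0.5324, -0.4147, 0.0135]
ee_rot: [0.542, 0.456, -0.456, -0.539]
contact_force: [-0.9, -0.7, 6.5]
gripper_width: 0.785
```

Emit:
move_arm --pt "0 0 0 0 5" --pt "0 0 0 0 5" --pt "0 0 0 0 5" --pt "0 -1 0 0 5" --pt "0 -1 0 0 5" --pt "0 0 0 0 5"

```text
time: 6.0
tool_pos: [0.5326, -0.414, 0.0335]
ee_rot: [0.542, 0.456, -0.456, -0.539]
contact_force: [0.2, -1.2, -0.8]
gripper_width: 0.784
```

```bash
python3 - <<'E'
from h import *
s,T,d=wrist("w2");print(s["time"],np.round(T[:3,3],4),s["gripper_width"]*85,np.round(s["contact_force"],2))
E
```

```text
6.0 [ 0.5326 -0.414   0.0335] 66.65550571418025 [ 0.22 -1.2  -0.8 ]
```

View pics/w2.png

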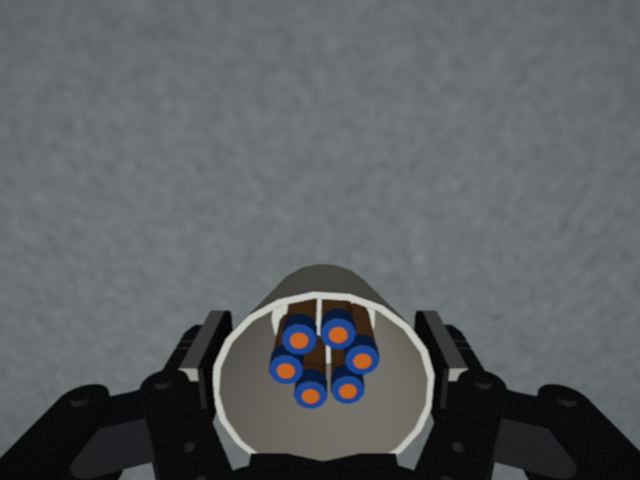

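The cup is held between the pads with all six vials inside (caps at about 290–360, 335–395). Next I lift it and carry it to the front of the hopper.

Emit:
move_arm --pt "0 -2 0 0 5" --pt "0 -4 0 0 5" --pt "0 -4 0 0 5" --pt "0 -4 0 0 5" --pt "0 -2.7 0.2 0 5" --pt "1 -1.5 1 0 5" --pt "2 0 1.5 0 5" --pt "3 0 1.5 0 5" --pt "4 0 1.6 0 5" --pt "4 0 1.6 0 5" --pt "4 0 1.6 0 5" --pt "4 0 1.6 0 5"

```text
time: 7.25
tool_pos: [0.4632, -0.1767, 0.2129]
ee_rot: [-0.54, -0.456, 0.456, 0.541]
contact_force: [0.6, 1.3, -0.9]
gripper_width: 0.785
```

Emit:
move_arm --pt "4 0 1.5 0 5" --pt "4 0 1.5 0 5" --pt "4 0 1.3 0 5" --pt "4 0 1.3 0 5" --pt "4 0 1.3 0 5" --pt "4 0 1 0 5" --pt "4 0 0.7 0 5" --pt "3.5 0 0.5 0 5" --pt "2.5 0 0.5 0 5" --pt "1.5 0 0.3 0 5" --pt "0.3 0 0.24 0 5" --pt "0 0 0 0 5"

```text
time: 8.45
tool_pos: [0.4239, 0.1915, 0.213]
ee_rot: [0.54, 0.456, -0.457, -0.54]
contact_force: [0.9, 0.2, -0.4]
gripper_width: 0.783
```

```bash
python3 - <<'E'
from h import *
u=np.load("u.npy")
s,T,d=wrist("w3");print(s["time"],np.round(T[:3,:3],3).tolist(),np.round(T[:3,3],4),s["gripper_width"]*85,np.round(s["contact_force"],2),np.round(s["qpos"],2))
p=T[:2,3]-u[:2];c,sn=np.cos(u[2]),np.sin(u[2]);print("unit xy",c*p[0]+sn*p[1],-sn*p[0]+c*p[1])
C=proj(d,u2w(u,[(-90,-58,218),(-90,96,218),(90,96,218),(90,-58,218)]));print(C)
im=d["image"].copy();cv2.polylines(im,[C.astype(np.int32)],True,(0,255,0),1);cv2.imwrite("pics/w3.png",im)
E
```

```text
8.45 [[0.168, -0.001, -0.986], [0.986, -0.001, 0.168], [-0.001, -1.0, 0.001]] [0.4239 0.1915 0.213 ] 66.5803493719038 [ 0.91  0.25 -0.39] [ 0.29  0.16 -0.25  1.15 -0.    0.46]
unit xy -0.160325673917078 0.04594318954709238
[[ 78.31715163 474.68924679]
 [437.88157684 474.40798381]
 [410.57978345 719.91516752]
 [138.04060662 719.95008658]]
```

View pics/w3.png

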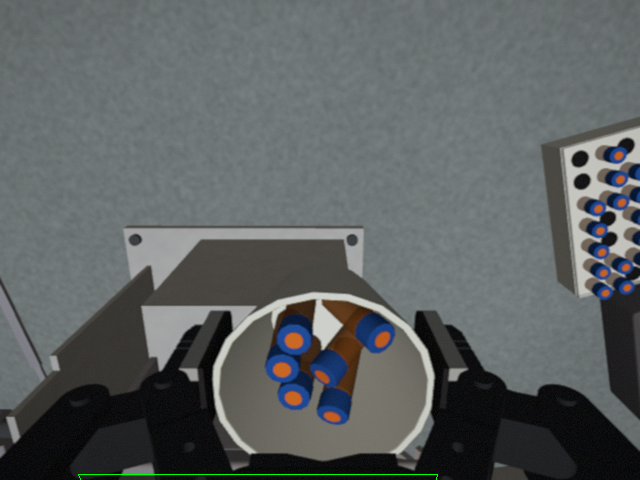

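All six vials are in the cup. The base plate's front corners show at (124,227) and (363,228), so I'll use them to check the unit pose.

```bash
python3 - <<'E'
from h import *
u=np.load("u.npy")
s,T,d=wrist();P=[(-135,-130,4),(-135,80,4),(-125,-58,134),(-125,58,134)]
print(proj(d,u2w(u,P)))
k=np.array([(124,227),(363,228)])
r=least_squares(lambda v:(proj(d,u2w([v[0],v[1],u[2]],P[:2]))-k).ravel(),u[:2]);print(r.x-u[:2],r.fun)
E
```

```text
[[123.23203275 228.68402501]
 [361.23175564 228.11807402]
 [147.17998751 308.35297999]
 [342.68298437 307.94460112]]
[-0.00065603  0.00129995] [ 0.41081593  0.74530647 -0.41029261 -0.82187893]
```

Emit:
move_arm --pt "-1 0 0 0 5" --pt "-1.8 0 0 0 5" --pt "-1 0 0 0 5" --pt "0 0 0 0 5"

```text
time: 8.95
tool_pos: [0.4177, 0.1523, 0.2133]
ee_rot: [0.541, 0.455, -0.455, -0.541]
contact_force: [0.2, 0.2, -1.7]
gripper_width: 0.783
```

Emit:
move_arm --pt "0 -0.25 -1.8 0 5" --pt "0 0 -1.8 0 5" --pt "0 0 -0.73 0 5" --pt "0 -0.5 -0.55 0 5" --pt "0 -0.38 -0.66 0 5" --pt "0 -0.23 -0.71 0 5" --pt "0 -0.08 -0.75 0 5" --pt "0 0 0 0 5"

```text
time: 9.75
tool_pos: [0.4885, 0.1421, 0.2279]
ee_rot: [0.541, 0.456, -0.455, -0.54]
contact_force: [-1.0, 0.3, 2.6]
gripper_width: 0.786
```

```bash
python3 - <<'E'
from h import *
s,T,d=wrist();print(s["time"],np.round(T[:3,3],4),s["gripper_width"]*85,np.round(s["contact_force"],2))
e=bot.get_image("scene");q=proj(e,T[:3,3][None])[0].astype(int);print(q)
c=e["image"][max(q[1]-80,0):q[1]+80,q[0]-80:q[0]+80]
cv2.imwrite("pics/w4.png",np.hstack([cv2.resize(d["image"],(533,400)),cv2.resize(c,(267,400))[:, :]]) if 0 else np.hstack([cv2.resize(d["image"],(400,300)),cv2.resize(c,(300,300))]))
E
```

```text
9.75 [0.4885 0.1421 0.2279] 66.79237602733077 [-1.03  0.28  2.64]
[335 177]
```

View pics/w4.png

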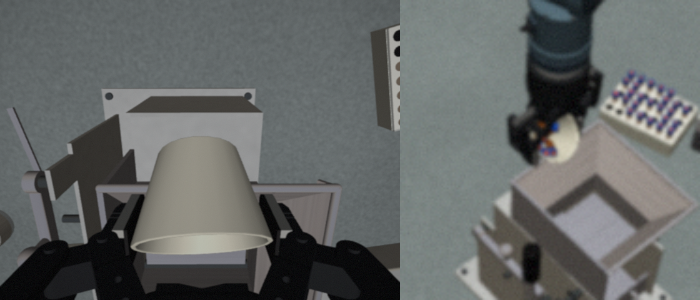

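The pivoting works: the cup (mouth at about (200,240) in the left picture) leans forward over the front rim, and the vials are still inside. I'll keep going round the rim.

Emit:
move_arm --pt "0 0.08 -0.75 0 5" --pt "0 0.23 -0.71 0 5" --pt "0 0.38 -0.66 0 5" --pt "0 0.5 -0.55 0 5" --pt "0 0.61 -0.45 0 5" --pt "0 0.69 -0.3 0 5" --pt "0 0.6 -0.2 0 5" --pt "0 0 0 0 5" --pt "0 0 0 0 5"

```text
time: 10.75
tool_pos: [0.5244, 0.136, 0.1969]
ee_rot: [0.541, 0.457, -0.455, -0.54]
contact_force: [4.8, 1.6, 2.8]
gripper_width: 0.784
```

```bash
cat > look.py <<'E'
from h import *
import sys
def look(name,m=60):
    s,T,d=wrist();print(s["time"],np.round(T[:3,3],4),s["gripper_width"]*85,np.round(s["contact_force"],2))
    e=bot.get_image("scene");q=proj(e,T[:3,3][None])[0].astype(int)
    c=e["image"][max(q[1]-m,0):q[1]+m,q[0]-m:q[0]+m]
    cv2.imwrite(f"pics/{name}.png",np.hstack([cv2.resize(d["image"],(400,300)),cv2.resize(c,(300,300))]))
look(sys.argv[1],int(sys.argv[2]))
E
python3 look.py w5 60
```

```text
10.75 [0.5244 0.136  0.1969] 66.67717258817156 [4.79 1.56 2.77]
```

View pics/w5.png

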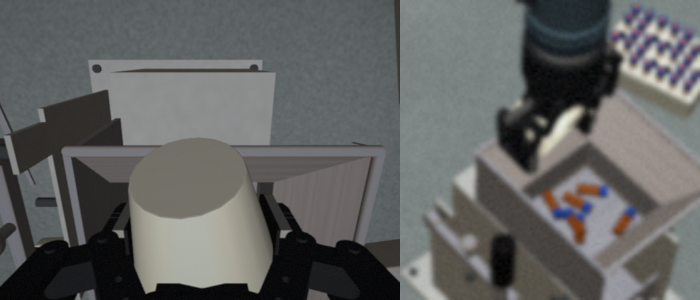

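The cup is upside down over the hopper and vials lie on the gate (scene crop about (550–630, 190–235)). Next I right the cup by hooking its lip on the rim while backing out.

Emit:
move_arm --pt "0 -1.25 0 0 5" --pt "0 -1.2 0 0 5" --pt "0 0 1 0 5" --pt "0 0 1.1 0 5" --pt "0 -0.29 0.64 0 5" --pt "0 -0.14 0.69 0 5" --pt "0 0 0.7 0 5" --pt "0 0.14 0.69 0 5" --pt "0 0.29 0.64 0 5" --pt "0 0.41 0.56 0 5" --pt "0 0.52 0.47 0 5" --pt "0 0 0 0 5"

```text
time: 12.05
tool_pos: [0.4574, 0.147, 0.2109]
ee_rot: [-0.54, -0.455, 0.457, 0.541]
contact_force: [-0.6, 0.2, 0.0]
gripper_width: 0.785
```

```bash
python3 look.py w6 60
```

```text
12.05 [0.4574 0.147  0.2109] 66.74767306495319 [-0.65  0.16  0.  ]
```

View pics/w6.png

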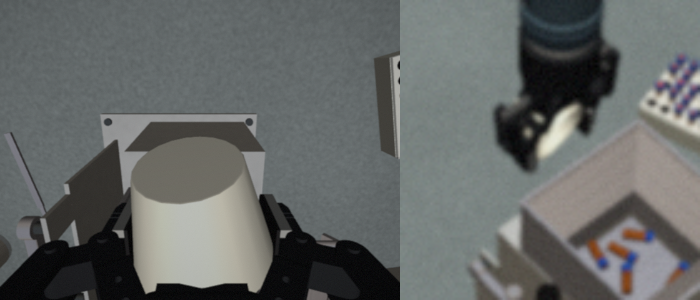

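The lip passed over the rim without touching and the cup is still tilted about 105°. The pads grip near h=45, so the pivot sits about 5 mm higher than I assumed. I'll retry lower.

Emit:
move_arm --pt "0 -1 0 0 5" --pt "0 -1.06 0 0 5" --pt "0 0 -2.5 0 5" --pt "0 0 -2.5 0 5" --pt "0 1.25 0 0 5" --grip_force 20

```text
time: 12.65
tool_pos: [0.513, 0.1384, 0.2228]
ee_rot: [0.542, 0.458, -0.453, -0.539]
contact_force: [-0.1, 1.0, -0.3]
gripper_width: 0.78
```

Emit:
move_arm --pt "0 0 0.6 0 5" --pt "0 0 0.54 0 5" --pt "0 -0.11 0.69 0 5" --pt "0 0.04 0.69 0 5" --pt "0 0.18 0.67 0 5" --pt "0 0.32 0.62 0 5" --pt "0 0.43 0.54 0 5"

```text
time: 13.35
tool_pos: [0.4645, 0.1462, 0.2114]
ee_rot: [0.541, 0.456, -0.456, -0.54]
contact_force: [0.1, 0.3, -0.8]
gripper_width: 0.783
```

```bash
python3 look.py w7 60
```

```text
13.35 [0.4645 0.1462 0.2114] 66.57829101518115 [ 0.14  0.31 -0.78]
```

View pics/w7.png

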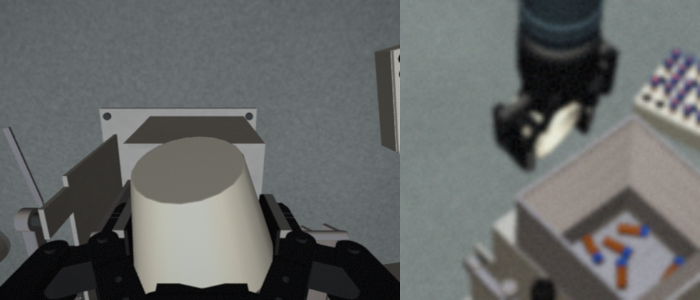

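Still no contact. I'll measure the cup's actual pose in the gripper from the foot's ellipse.

```bash
cat > cup.py <<'E'
from h import *
def cuppose():
    s,T,d=wrist();im=cv2.GaussianBlur(d["image"],(3,3),0)
    seed=(int(188*1.6),int(172*1.6))
    m=np.zeros((482,642),np.uint8);cv2.floodFill(im,m,seed,0,(3,)*3,(3,)*3,4|cv2.FLOODFILL_MASK_ONLY|(255<<8))
    m=cv2.morphologyEx(m[1:-1,1:-1],cv2.MORPH_OPEN,np.ones((5,5)))
    cs=max(cv2.findContours(m,0,cv2.CHAIN_APPROX_NONE)[0],key=cv2.contourArea);el=cv2.fitEllipse(cs);print("ellipse",np.round(el[0],1),np.round(el[1],1),round(el[2],1),cv2.contourArea(cs))
    pts=cv2.ellipse2Poly(tuple(int(v) for v in el[0]),(100,100),0,0,0,1) if 0 else None
    a=np.linspace(0,2*np.pi,60,endpoint=False);A=np.deg2rad(el[2]);Q=np.c_[np.cos(a)*el[1][0]/2,np.sin(a)*el[1][1]/2]@np.array([[np.cos(A),np.sin(A)],[-np.sin(A),np.cos(A)]])
    meas=Q+el[0]
    def model(v):   # v: centre in tool frame (mm), theta, yaw -> circle px
        th,ya=v[3],v[4]
        # frame: f=forward(-z tool), l = tool x, up=-y tool ; cup axis
        ax=np.array([np.sin(ya)*np.sin(th),-np.cos(th),-np.sin(th)*np.cos(ya)])
        e1=np.cross(ax,[1,0,.01]);e1/=np.linalg.norm(e1);e2=np.cross(ax,e1)
        C=np.array(v[:3])/1000+.0228*(np.outer(np.cos(a),e1)+np.outer(np.sin(a),e2))
        return proj(d,C,d["T_tool_cam"])
    def res(v):
        p=model(v);x=(p-el[0])@np.array([[np.cos(A),-np.sin(A)],[np.sin(A),np.cos(A)]])
        return (np.hypot(x[:,0]/el[1][0]*2,x[:,1]/el[1][1]*2)-1)*el[1][0]/2
    for t0 in(1.6,2.2):
        r=least_squares(res,[0,-40,40,t0,0]);print("centre tool mm",np.round(r.x[:3],1),"theta,yaw deg",np.round(np.rad2deg(r.x[3:]),1),"cost",round(r.cost,2))
    dbg=d["image"].copy();cv2.drawContours(dbg,[cs],-1,(0,0,255),1);cv2.imwrite("pics/dbg.png",dbg);return r
if __name__=="__main__": cuppose()
E
python3 cup.py
```

```text
ellipse [315.9 349.6] [228.3 264.7] 161.2 44880.0
centre tool mm [ 10298.3  50186.5 -20956.2] theta,yaw deg [ 84.9 -52.8] cost 0.0
centre tool mm [ 12015.7  58797.8 -24497.3] theta,yaw deg [ 84.8 -52.6] cost 0.0
```

```bash
python3 - <<'E'
import re
s=open("cup.py").read()
s=s[:s.index("    m=np.zeros")]+'''    hsv=cv2.cvtColor(im,cv2.COLOR_BGR2GRAY).astype(int);c0=hsv[seed[1]-4:seed[1]+5,seed[0]-4:seed[0]+5].mean()
    print("grey",c0,hsv[384,320]); print(hsv[200:360:8,seed[0]].tolist(),hsv[seed[1],180:420:10].tolist())
    m=((abs(hsv-c0)<14)*255).astype(np.uint8);m[:200]=0;m[345:]=0;m[:,:195]=0;m[:,415:]=0
    m=cv2.morphologyEx(m,cv2.MORPH_OPEN,np.ones((9,9)))
'''+s[s.index("    cs=max"):]
open("cup.py","w").write(s)
E
python3 cup.py
```

```text
grey 107.95061728395062 186
[65, 64, 62, 106, 106, 107, 106, 107, 108, 108, 108, 108, 109, 109, 108, 109, 187, 187, 188, 187] [50, 50, 151, 129, 107, 108, 107, 107, 108, 108, 108, 108, 107, 108, 108, 108, 108, 109, 109, 108, 108, 120, 145, 148]
ellipse [300.9 271.4] [100.4 184.3] 79.7 14481.0
centre tool mm [ -4.7 -44.3  42.9] theta,yaw deg [101.5   7. ] cost 0.0
centre tool mm [ -4.7 -44.3  42.9] theta,yaw deg [101.5   7. ] cost 0.0
```

View pics/dbg.png

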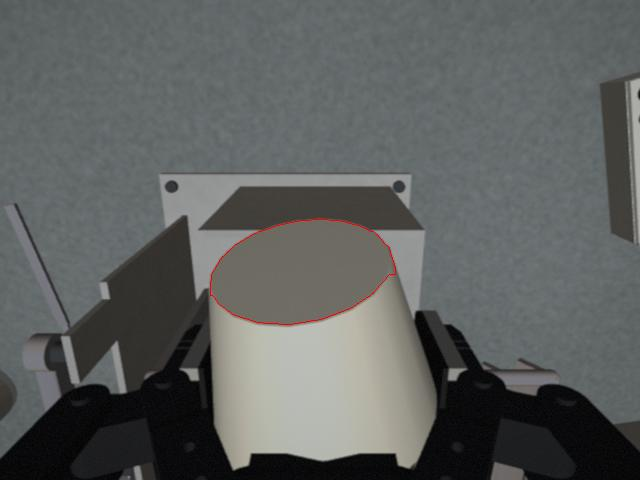

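The cup is at θ≈101.5°, its lip is level with the TCP, and it has slid about 4 mm up in the pads. I'll redo the hook with the corrected height.

Emit:
move_arm --pt "0 -1.2 0 0 5" --pt "0 -1.2 0 0 5" --pt "0 0 -2.4 0 5" --pt "0 0 -2.4 0 5" --pt "0 1.1 0 0 5" --pt "0 1 0 0 5" --pt "0 0 0 0 5" --pt "0 0 1 0 5" --pt "0 0 0.6 0 5" --pt "0 0 0.3 0 5" --pt "0 0 0 0 5"

```text
time: 14.65
tool_pos: [0.4935, 0.1414, 0.2153]
ee_rot: [0.541, 0.456, -0.456, -0.54]
contact_force: [0.2, -0.4, -0.2]
gripper_width: 0.781
```

Emit:
move_arm --pt "0 -0.07 0.69 0 5" --pt "0 0.07 0.69 0 5" --pt "0 0.22 0.66 0 5" --pt "0 0.34 0.6 0 5" --pt "0 0 0 0 5"

```text
time: 15.15
tool_pos: [0.4667, 0.1457, 0.2104]
ee_rot: [0.541, 0.456, -0.456, -0.54]
contact_force: [-3.6, -1.5, 10.2]
gripper_width: 0.778
```

```bash
python3 cup.py | grep -v grey
```

```text
[63, 63, 63, 66, 166, 166, 166, 166, 167, 167, 167, 166, 167, 167, 167, 167, 167, 168, 168, 167] [49, 48, 149, 151, 149, 113, 140, 152, 160, 164, 166, 168, 167, 164, 163, 158, 151, 146, 133, 122, 98, 148, 147, 146]
ellipse [296.1 293. ] [107.2 133.6] 177.0 10149.5
centre tool mm [ -6.5 -11.3  19. ] theta,yaw deg [132.6 -59.5] cost 0.0
centre tool mm [ -6.5 -11.3  19. ] theta,yaw deg [132.6 -59.5] cost 0.0
```

The lip has hooked (10 N) and the cup is rotating back, so I'll continue.

Emit:
move_arm --pt "0 0.47 0.52 0 5" --pt "0 0.56 0.41 0 5" --pt "0 0.63 0.28 0 5" --pt "0 0.6 0.14 0 5" --pt "0 0 0 0 5"

```text
time: 15.7
tool_pos: [0.4513, 0.1478, 0.1852]
ee_rot: [-0.539, -0.455, 0.457, 0.542]
contact_force: [-5.9, -0.6, 2.3]
gripper_width: 0.778
```

```bash
python3 look.py w8 60
```

```text
15.7 [0.4513 0.1478 0.1852] 66.13016528452019 [-5.93 -0.56  2.27]
```

View pics/w8.png

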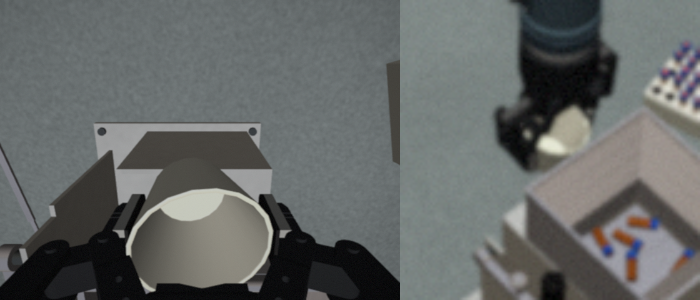

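The cup's mouth is up again, nearly upright and empty (left picture, rim around (200,240)); five vials or more show on the gate. Next I set it down on the free bench at about (0.37, 0.26).

Emit:
move_arm --pt "0 0 2 0 5" --pt "1 0 2.5 0 5" --pt "2.5 0 2.5 0 5" --pt "2.5 2 2 0 5" --pt "2.5 3 0.9 0 5" --pt "1.2 3.5 0 0 5" --pt "0 3.5 0 0 5" --pt "0 2.7 0 0 5" --pt "0 1.2 0 0 5" --pt "0 0.5 0 0 5" --pt "0 0 0 0 5"

```text
time: 16.9
tool_pos: [0.373, 0.2601, 0.022]
ee_rot: [-0.54, -0.456, 0.456, 0.541]
contact_force: [0.3, 0.0, -0.1]
gripper_width: 0.778
```

Emit:
move_arm --pt "0 0.2 0 0 5" --pt "0 0.2 0 0 5" --pt "0 0.1 0 0 5"

```text
time: 17.2
tool_pos: [0.3739, 0.2605, 0.0178]
ee_rot: [0.541, 0.456, -0.455, -0.54]
contact_force: [0.0, -0.4, -0.7]
gripper_width: 0.775
```

Emit:
move_arm --pt "0 0.2 0 0 5" --pt "0 0.2 0 0 5" --pt "0 0 0 0 5"

```text
time: 17.5
tool_pos: [0.373, 0.26, 0.013]
ee_rot: [0.541, 0.456, -0.456, -0.541]
contact_force: [0.1, 0.1, 0.3]
gripper_width: 0.779
```

Emit:
move_arm --pt "0 0.15 0 0 5" --pt "0 0.15 0 0 5" --pt "0 0 0 0 5"

```text
time: 17.8
tool_pos: [0.3732, 0.2601, 0.0102]
ee_rot: [-0.541, -0.456, 0.456, 0.541]
contact_force: [0.0, -0.6, -0.8]
gripper_width: 0.778
```

```bash
python3 - <<'E'
from h import *
s,T,d=wrist("w9");print(s["time"],np.round(T[:3,3],4),s["gripper_width"]*85,np.round(s["contact_force"],2))
# bright rim outline of cup, and interior floor
m=bot.regions_of("wrist","cup")
for r in m[:1]:
    p=r["pixels"];ys,xs=np.where(p);print(r["p"],p.sum(),xs.min(),xs.max(),ys.min(),ys.max())
g=cv2.cvtColor(d["image"],cv2.COLOR_BGR2GRAY);print(g[230:480:6,322].tolist())
E
```

```text
17.8 [0.3732 0.2601 0.0102] 66.10633478278834 [ 0.01 -0.57 -0.83]
0.78 36219 201 436 249 464
[107, 110, 110, 103, 72, 71, 71, 72, 74, 73, 74, 70, 72, 169, 182, 188, 188, 188, 187, 154, 134, 133, 133, 132, 131, 131, 132, 130, 131, 129, 130, 129, 127, 127, 126, 126, 126, 124, 124, 10, 10, 10]
```

Emit:
move_arm --pt "0 0.2 0 0 5" --pt "0 0.2 0 0 5" --pt "0 0 0 0 5"

```text
time: 18.2
tool_pos: [0.375, 0.2609, 0.0085]
ee_rot: [0.541, 0.457, -0.455, -0.54]
contact_force: [-3.6, -2.0, 18.4]
gripper_width: 0.778
```

```bash
python3 - <<'E'
from h import *
s,T,d=wrist("w10");print(np.round(T[:3,3],4),np.round(s["contact_force"],2))
p=bot.regions_of("wrist","cup")[0]["pixels"].astype(np.uint8)
g=cv2.GaussianBlur(cv2.cvtColor(d["image"],cv2.COLOR_BGR2GRAY),(3,3),0)
# front outer rim edge: per column first dark->bright jump
P=[]
for x in range(235,420,6):
    c=g[250:400,x].astype(int);j=np.where((c[3:]-c[:-3])>45)[0]
    if len(j):P.append((x,250+j[0]+1.5))
P=np.array(P);print(P.astype(int).tolist())
ys=[(y,int(p[y].nonzero()[0].min()),int(p[y].nonzero()[0].max())) for y in range(250,460,20) if p[y].any()];print(ys)
a=np.linspace(0,2*np.pi,720)
def ring(v,r,h):   # v: foot centre tool x,y,z mm, theta
    th=v[3];ax=np.array([np.sin(v[4]),-np.cos(th),-np.sin(th)]);ax/=np.linalg.norm(ax)
    f=np.cross(ax,[1,0,0]);f/=np.linalg.norm(f);l=np.cross(f,ax)
    return proj(d,(np.array(v[:3])+h*ax+r*(np.outer(np.cos(a),f)+np.outer(np.sin(a),l)))/1000,d["T_tool_cam"])
from scipy.spatial.distance import cdist
def dist(q,M): return cdist(q,M).min(1)
# foot front edge: lowest dark body top edge = mask top
F=[]
for x in range(270,375,6):
    yy=p[:,x].nonzero()[0]
    if len(yy):F.append((x,yy.min()))
F=np.array(F,float)
def res(v):
    return np.r_[dist(P,ring(v,34.5,50)),0.7*dist(F,ring(v,23,0)),[0.3*v[4]*57]]
for t in(0,.2):
    r=least_squares(res,[0,12,0,t,0],loss="soft_l1");print(np.round(r.x,3),np.rad2deg(r.x[3:]),r.cost)
E
```

```text
[0.375  0.2609 0.0085] [-3.58 -1.99 18.38]
[[235, 346], [241, 342], [247, 338], [253, 335], [259, 331], [265, 327], [271, 324], [277, 322], [283, 320], [289, 318], [295, 316], [301, 314], [307, 313], [313, 312], [319, 311], [325, 311], [331, 310], [337, 310], [343, 309], [349, 309], [355, 310], [361, 311], [367, 312], [373, 312], [379, 313], [385, 315], [391, 317], [397, 320], [403, 323], [409, 327], [415, 329]]
[(250, 287, 323), (270, 252, 354), (290, 242, 373), (310, 234, 393), (330, 226, 412), (350, 218, 430), (370, 211, 436), (390, 203, 433), (410, 209, 425), (430, 217, 410), (450, 225, 385)]
[-5.453  4.401  7.896  0.188  0.151] [10.78726992  8.66556545] 24.04104037653073
[-5.535  7.244  7.058  0.198  0.148] [11.33602144  8.50231045] 24.789810480447382
```

The foot is on the bench (18 N) and the cup leans about 11°, well inside its self-righting range. I'll ease up and release.

Emit:
move_arm --pt "0 -0.2 0 0 5" --pt "0 -0.05 0 0 7" --pt "0 0 0 0 7.4" --pt "0 0 0 0 7.8" --pt "0 0 0 0 8.5" --pt "0 0 0 0 8.5" --pt "0 0 0 0 8.5"

```text
time: 19.0
tool_pos: [0.3731, 0.2601, 0.0086]
ee_rot: [-0.541, -0.456, 0.456, 0.541]
contact_force: [-0.1, -0.2, 0.3]
gripper_width: 0.993
```

```bash
cat > rim.py <<'E'
from h import *
s,T,d=wrist("w11");print(s["time"],np.round(T[:3,3],4),s["gripper_width"]*85,np.round(s["contact_force"],2))
g=cv2.GaussianBlur(cv2.cvtColor(d["image"],cv2.COLOR_BGR2GRAY),(3,3),0)
p=bot.regions_of("wrist","cup");print([q["p"] for q in p]);p=p[0]["pixels"].astype(np.uint8)
cs=max(cv2.findContours(p,0,cv2.CHAIN_APPROX_NONE)[0],key=cv2.contourArea).reshape(-1,2);print(cs.min(0),cs.max(0))
# silhouette fit: hull of both rings
from scipy.spatial.distance import cdist
a=np.linspace(0,2*np.pi,360)
def hull(v):
    ax=np.array([v[3],v[4],1]);ax/=np.linalg.norm(ax);e=np.cross(ax,[0,1,0]);e/=np.linalg.norm(e);l=np.cross(ax,e);O=np.array([v[0],v[1],0])
    R=np.outer(np.cos(a),e)+np.outer(np.sin(a),l)
    q=np.vstack([proj(d,O+R*.023),proj(d,O+ax*.05+R*.0345)]).astype(np.float32)
    return cv2.convexHull(q)
c=cs[(cs[:,1]<380)&(cs[:,1]>5)][::4].astype(float)
f=lambda v:[cv2.pointPolygonTest(hull(v),tuple(x),True) for x in c]
for v0 in([T[0,3],T[1,3],0,0],[T[0,3],T[1,3],.15,0]):
    r=least_squares(f,v0+[0],loss="soft_l1",diff_step=1e-3,x_scale=[.01,.01,.1,.1,.1]) if 0 else least_squares(lambda w:f([w[0]/100,w[1]/100,0,w[2]/10,w[3]/10]),[v0[0]*100,v0[1]*100,v0[2]*10,0],loss="soft_l1",diff_step=1e-3)
    print("foot cm",np.round(r.x[:2],2),"lean deg",np.round(np.rad2deg(r.x[2:]/10),1),r.cost,len(c))
E
python3 rim.py
```

```text
19.0 [0.3731 0.2601 0.0086] 84.42567928694854 [-0.12 -0.17  0.27]
[0.72, 0.36]
[182 249] [418 460]
foot cm [36.78 25.54] lean deg [ 0.3 -0.1] 41.90567461757569 82
foot cm [36.78 25.55] lean deg [ 0.3 -0.1] 41.90495289574656 82
```

The cup stands upright (lean about 0.3°) at (0.368, 0.255). Next: up, over to the knob, and a vial count.

Emit:
move_arm --pt "-0.5 -0.5 0 0 8.5" --pt "0 -2.5 0 0 8.5" --pt "0 -4.5 0 0 8.5" --pt "0 -4.5 0 0 8.5" --pt "0 -4.7 0 0 8.5" --pt "0 -4.7 0 0 4" --pt "0 -4.7 0 0 4" --pt "-1 0 -0.9 0 4" --pt "-3 0 -2.7 0 4" --pt "-3.6 0 -3.2 0 4" --pt "-3.6 0 -3.2 0 4"

```text
time: 20.2
tool_pos: [0.4522, 0.1263, 0.2696]
ee_rot: [0.54, 0.456, -0.456, -0.54]
contact_force: [0.8, 0.8, -0.3]
gripper_width: 0.467
```

Emit:
move_arm --pt "-3.6 0 -3.2 0 4" --pt "-3.6 0 -3.2 0 4" --pt "-3 0 -2.7 0 4" --pt "-1.25 0 -1 0 4" --pt "0 0 0 0 4" --pt "0 0 0 0 4"

```text
time: 20.8
tool_pos: [0.5314, -0.0016, 0.2694]
ee_rot: [-0.54, -0.456, 0.456, 0.541]
contact_force: [-0.9, -0.7, 0.3]
gripper_width: 0.467
```

```bash
python3 - <<'E'
from h import *
u=np.load("u.npy")
s,T,d=wrist("w12");print(s["time"],np.round(T[:3,3],4),np.round(s["contact_force"],2))
inv=lambda p:(lambda q:(np.cos(u[2])*q[0]+np.sin(u[2])*q[1],-np.sin(u[2])*q[0]+np.cos(u[2])*q[1]))(np.array(p[:2])-u[:2])
print("TCP unit",np.round(inv(T[:3,3])*np.array(1000)))
for c in("wrist","top","scene"):
    if c!="wrist":bot.get_image(c)
    print(c,"knob",[(round(r["p"],2),np.round(r["position"],3).tolist(),np.round(np.array(inv(r["position"]))*1000)) for r in bot.recognise(c,"catch_knob")[:2]])
    if c!="wrist":print("vials",[(round(r["p"],2),np.round(np.array(inv(r["position"]))*1000),round(r["position"][2],3)) for r in bot.recognise(c,"vial1")])
    if c!="wrist":print("cup",[(round(r["p"],2),np.round(r["position"],3)) for r in bot.recognise(c,"cup")])
print(proj(d,u2w(u,[(-22,-128,203)])))
e=bot.get_image("scene")["image"]; h=cv2.cvtColor(e,cv2.COLOR_BGR2HSV)
b=cv2.inRange(h,(105,120,60),(130,255,255));o=cv2.inRange(h,(5,120,60),(20,255,255))
for n,m in(("blue",b),("orange",o)):
    k,_,st,ce=cv2.connectedComponentsWithStats(m);print(n,[(int(st[i,4]),ce[i].round().tolist()) for i in range(1,k) if 300<ce[i][0]<420 and 160<ce[i][1]<260])
E
```

```text
20.8 [ 0.5314 -0.0016  0.2694] [-0.92 -0.66  0.27]
TCP unit [ -22. -127.]
wrist knob [(0.6, [0.524, -0.004, 0.185], array([ -30., -130.]))]
top knob []
vials [(0.56, array([-26.,  15.]), 0.147), (0.51, array([ -2., -39.]), 0.139), (0.4, array([-24.,  41.]), 0.14), (0.4, array([38., 38.]), 0.141)]
cup [(0.96, array([0.37 , 0.262, 0.015])), (0.44, array([0.558, 0.144, 0.179]))]
scene knob []
vials [(0.49, array([-36.,  -5.]), 0.141), (0.4, array([-22.,  13.]), 0.141)]
cup []
[[318.6160818  261.35586181]]
blue [(7, [366.0, 207.0]), (18, [357.0, 218.0]), (5, [346.0, 218.0]), (6, [379.0, 218.0])]
orange [(22, [359.0, 206.0]), (20, [343.0, 212.0]), (20, [353.0, 213.0]), (6, [376.0, 222.0]), (23, [356.0, 225.0])]
```

```bash
python3 - <<'E'
from h import *
u=np.load("u.npy")
for c in("top","scene"):
    d=bot.get_image(c);h=cv2.cvtColor(d["image"],cv2.COLOR_BGR2HSV)
    for n,m in(("blue",cv2.inRange(h,(105,110,50),(130,255,255))),("orange",cv2.inRange(h,(4,110,50),(22,255,255)))):
        k,_,st,ce=cv2.connectedComponentsWithStats(m,connectivity=4);o=[]
        for i in range(1,k):
            T=d["cam_to_world"];r=T[:3,:3]@[(ce[i][0]-d["cx"])/d["fx"],(ce[i][1]-d["cy"])/d["fy"],1];p=T[:3,3]+r*(.137-T[2,3])/r[2]
            q=p[:2]-u[:2];x=np.cos(u[2])*q[0]+np.sin(u[2])*q[1];y=-np.sin(u[2])*q[0]+np.cos(u[2])*q[1]
            if abs(x)<.1 and -.07<y<.11:o.append((int(st[i,4]),round(x*1000),round(y*1000)))
        print(c,n,o)
    if c=="top":
        C=proj(d,u2w(u,[(-60,-60,137),(60,60,137)]));print(C)
E
```

```text
top blue [(10, 34, 49), (7, -3, 4), (7, -7, 19), (8, -16, 50), (7, -10, -37), (9, -22, -10)]
top orange [(21, 38, 33), (20, 9, -7), (21, 5, -40), (21, -28, 38), (23, -24, 14), (22, -38, -5)]
[[294.76247041 254.44373013]
 [262.30124009 208.51985719]]
scene blue [(10, -17, 54), (19, -6, 15), (8, -23, -7), (7, 33, 54)]
scene orange [(24, -27, 42), (24, -42, -1), (23, -24, 16), (8, 36, 41), (24, 9, -5)]
```

All six vials show on the gate in the top view. Now I go down and grip the knob.

Emit:
move_arm --pt "0 3 0 0 4" --pt "0 3 0 0 4" --pt "0 1.8 0 0 4" --pt "0 0.5 0 0 4" --pt "0 0 0 0 4" --pt "0 0 0 0 0.5" --pt "0 0 0 0 0.5" --pt "0 0 0 0 0.5" --pt "0 0 0 0 0.5" --pt "0 0 0 0 0.5" --grip_force 25

```text
time: 22.45
tool_pos: [0.5333, -0.0025, 0.1881]
ee_rot: [0.542, 0.456, -0.455, -0.54]
contact_force: [0.4, -2.6, 6.3]
gripper_width: 0.182
```

Emit:
move_arm --pt "0 0 0 0 4" --pt "0 0 0 0 4" --pt "0 -0.4 0 0 4" --pt "0 0 0 0 0.5" --pt "0 0 0 0 0.5" --pt "0 0 0 0 0.5" --pt "0 0 0 0 0.5" --pt "0 0 0 0 0.5"

```text
time: 23.25
tool_pos: [0.5323, -0.0024, 0.191]
ee_rot: [0.541, 0.456, -0.456, -0.54]
contact_force: [-1.1, -3.2, 3.0]
gripper_width: 0.188
```

```bash
python3 - <<'E'
from h import *
u=np.load("u.npy")
s,T,d=wrist("w13");print(s["time"],np.round(T[:3,3],4),s["gripper_width"]*85.4,np.round(s["contact_force"],2),np.round(s["ft_torque"],2))
print(proj(d,u2w(u,[(-22,-128,203),(45,-128,179),(-77,-128,179)])))
r=bot.regions_of("wrist","catch_knob")
for q in r[:2]:
    ys,xs=q["pixels"].nonzero();print(q["p"],xs.min(),xs.max(),ys.min(),ys.max(),xs.mean(),ys.mean())
d=cv2.imread("pics/w12.png");c=cv2.HoughCircles(cv2.cvtColor(d,6)[220:310,270:370],cv2.HOUGH_GRADIENT,1,10,param1=80,param2=12,minRadius=10,maxRadius=30);print(c)
E
```

```text
23.25 [ 0.5323 -0.0024  0.191 ] 16.0972250352602 [-1.07 -3.19  3.01] [-0.54  0.22 -0.02]
[[318.28791238 338.47702902]
 [319.81396344 436.48881636]
 [318.04734668 173.95965249]]
0.71 300 344 144 441 322.17950302880456 289.4998145629868
0.47 200 251 355 376 225.42798353909464 363.9753086419753
[[[52.5 37.5 15. ]]]
```

The knob is gripped; it lies about 2 mm towards tool +x. I ease that and follow the arc.

Emit:
move_arm --pt "0.2 0 0 0 0.5" --pt "0 -0.5 0.28 0 0.5" --pt "0 -0.54 0.31 0 0.5" --pt "0 -0.6 0.5 0 0.5" --pt "0 -0.56 0.55 0 0.5" --pt "0 -0.44 0.65 0 0.5" --pt "0 -0.4 0.67 0 0.5" --pt "0 0 0 0 0.5"

```text
time: 24.15
tool_pos: [0.5026, 0.0029, 0.2211]
ee_rot: [0.542, 0.454, -0.457, -0.54]
contact_force: [-1.0, -8.5, -1.1]
gripper_width: 0.185
```

Emit:
move_arm --pt "-0.3 0 0 0 0.5" --pt "0 -0.25 0.75 0 0.5" --pt "0 -0.22 0.75 0 0.5" --pt "0 -0.07 0.78 0 0.5" --pt "0 0 0.78 0 0.5" --pt "0 0 0 0 0.5"

```text
time: 24.75
tool_pos: [0.4718, 0.0078, 0.2272]
ee_rot: [-0.54, -0.456, 0.456, 0.54]
contact_force: [2.0, 1.3, 3.9]
gripper_width: 0.182
```

Emit:
move_arm --pt "0 0.15 0.76 0 0.5" --pt "0 0.19 0.77 0 0.5" --pt "0 0.34 0.7 0 0.5" --pt "0 0.39 0.69 0 0.5" --pt "0 0.5 0.6 0 0.5" --pt "0 0.55 0.56 0 0.5" --pt "0 0 0 0 0.5"

```text
time: 25.45
tool_pos: [0.4348, 0.0142, 0.2085]
ee_rot: [0.542, 0.458, -0.454, -0.539]
contact_force: [-0.5, 1.6, 16.6]
gripper_width: 0.184
```

Emit:
move_arm --pt "0 0 0 0 5" --pt "0 0 0 0 5" --pt "0 0 0 0 5" --pt "0 0 0 0 5" --pt "0 -3 0 0 5" --pt "0 -4 0 0 5" --pt "0 -4 0 0 5" --pt "0 -2 -1 0 5" --pt "0 0 -3 0 5" --pt "0 0 -3 0 5"

```text
time: 26.45
tool_pos: [0.5026, 0.0021, 0.3363]
ee_rot: [0.541, 0.456, -0.455, -0.54]
contact_force: [0.3, 0.6, -0.2]
gripper_width: 0.586
```

```bash
python3 - <<'E'
from h import *
u=np.load("u.npy")
inv=lambda p:np.round(1000*(np.array([[np.cos(u[2]),np.sin(u[2])],[-np.sin(u[2]),np.cos(u[2])]])@(np.array(p[:2])-u[:2])))
s,T,d=wrist("w14");print(s["time"],np.round(T[:3,3],4),inv(T[:3,3]),np.round(s["contact_force"],2))
for c in("wrist","scene","top"):
    if c!="wrist":bot.get_image(c)
    for n in("catch_knob","lever_grip"):
        print(c,n,[(round(r["p"],2),inv(r["position"]),round(r["position"][2],3)) for r in bot.recognise(c,n)[:2]])
q=bot.regions_of("wrist","catch_knob")
for r in q[:1]:
    ys,xs=r["pixels"].nonzero();print(r["p"],xs.min(),xs.max(),ys.min(),ys.max())
print("exp flipped knob/nose",proj(d,u2w(u,[(-115.6,-128,133),(-187,-128,125)])).round(),"unflipped",proj(d,u2w(u,[(-22,-128,203),(45,-128,179)])).round())
E
```

```text
26.45 [0.5026 0.0021 0.3363] [ -51. -128.] [ 0.25  0.62 -0.25]
wrist catch_knob [(0.9, array([-126., -128.]), 0.163), (0.31, array([ 19., -17.]), 0.131)]
wrist lever_grip [(0.73, array([ 17., -19.]), 0.131)]
scene catch_knob [(0.82, array([-116., -130.]), 0.156), (0.29, array([ 16., -40.]), 0.142)]
scene lever_grip [(0.94, array([ 35., -67.]), 0.133), (0.35, array([-150.,  274.]), 0.039)]
top catch_knob []
top lever_grip [(0.58, array([ 5., 10.]), 0.136)]
0.62 521 606 0 32
exp flipped knob/nose [[321. 123.]
 [321.  25.]] unflipped [[321. 264.]
 [322. 329.]]
```

The catch is flipped: its bar reads at x≈-126, z≈0.163 in the unit frame, as expected. Now the lever.

Emit:
move_arm --pt "0 -1 0 0 5" --pt "-0.7 0 -2.6 0 5" --pt "-0.7 0 -2.6 0 5" --pt "-0.7 0 -2.6 0 5" --pt "-0.6 0 -2.6 0 5" --pt "0 2 0 0 5" --pt "0 2.5 0 0 5" --pt "0 1.4 0 0 5" --pt "0 0 0 0 5" --pt "0 0 0 0 1" --pt "0 0 0 0 1" --pt "0 0 0 0 1" --grip_force 40

```text
time: 28.15
tool_pos: [0.6002, -0.0414, 0.2882]
ee_rot: [0.541, 0.457, -0.455, -0.54]
contact_force: [-0.7, 2.2, 4.0]
gripper_width: 0.246
```

Emit:
move_arm --pt "0 0 0 0 1" --pt "0 0 0 0 1" --pt "0 0 0 0 1"

```text
time: 28.45
tool_pos: [0.6002, -0.0415, 0.2882]
ee_rot: [0.541, 0.457, -0.455, -0.54]
contact_force: [-1.0, 2.7, 5.7]
gripper_width: 0.245
```

Emit:
move_arm --pt "0 0.09 1.78 0 1" --pt "0 0.26 1.76 0 1" --pt "0 0.45 1.72 0 1" --pt "0 0.61 1.67 0 1" --pt "0 0.77 1.6 0 1" --pt "0 0 0 0 1"

```text
time: 29.05
tool_pos: [0.5168, -0.0272, 0.267]
ee_rot: [0.542, 0.458, -0.454, -0.539]
contact_force: [3.3, 2.2, 8.7]
gripper_width: 0.246
```

Emit:
move_arm --pt "0 0.93 1.52 0 1" --pt "0 1.08 1.42 0 1" --pt "0 1.21 1.3 0 1" --pt "0 1.3 1.15 0 1" --pt "0 0 0 0 1"

```text
time: 29.55
tool_pos: [0.4635, -0.0181, 0.2206]
ee_rot: [0.541, 0.457, -0.455, -0.539]
contact_force: [2.3, 2.2, 8.2]
gripper_width: 0.243
```

Emit:
move_arm --pt "0 0.72 0.52 0 1" --pt "0 0.72 0.52 0 1" --pt "0 0.3 0.2 0 1" --pt "0 0 0 0 1" --pt "0 0 0 0 1" --pt "0 0 0 0 1" --pt "0 0 0 0 1"

```text
time: 30.25
tool_pos: [0.4527, -0.0163, 0.2044]
ee_rot: [0.542, 0.457, -0.454, -0.539]
contact_force: [1.1, 3.0, 9.8]
gripper_width: 0.248
```

```bash
cat > end.py <<'E'
from h import *
u=np.load("u.npy")
inv=lambda p:np.round(1000*(np.array([[np.cos(u[2]),np.sin(u[2])],[-np.sin(u[2]),np.cos(u[2])]])@(np.array(p[:2])-u[:2])))
s=bot.state();p=s["tool_pos"];q=inv(p);print(s["time"],np.round(p,4),q,s["gripper_width"],np.round(s["contact_force"],1),"angle",np.arctan2(53-q[0],(p[2]+.0195-.13)*1000))
for c in("top","scene"):
    d=bot.get_image(c);h=cv2.cvtColor(d["image"],cv2.COLOR_BGR2HSV)
    for n,m in(("blue",cv2.inRange(h,(105,110,50),(130,255,255))),("orange",cv2.inRange(h,(4,110,50),(22,255,255)))):
        k,_,st,ce=cv2.connectedComponentsWithStats(m,connectivity=4);o=[]
        for i in range(1,k):
            T=d["cam_to_world"];r=T[:3,:3]@[(ce[i][0]-d["cx"])/d["fx"],(ce[i][1]-d["cy"])/d["fy"],1];x=inv(T[:3,3]+r*(.017-T[2,3])/r[2])
            if abs(x[0])<180 and -130<x[1]<130:o.append((int(st[i,4]),*x))
        print(c,n,o)
    for n in("catch_knob","cup"):print(c,n,[(round(r["p"],2),inv(r["position"]),np.round(r["position"],3)) for r in bot.recognise(c,n)[:2]])
E
python3 end.py
```

```text
30.25 [ 0.4527 -0.0163  0.2044] [ -98. -154.] 0.2484332237224454 [1.1 3.  9.8] angle 1.0145056280721971
top blue []
top orange []
top catch_knob [(0.42, array([1., 3.]), array([0.576, 0.123, 0.135]))]
top cup [(0.24, array([26., -5.]), array([0.599, 0.11 , 0.098]))]
scene blue [(8, np.float64(-100.0), np.float64(56.0))]
scene orange [(27, np.float64(-83.0), np.float64(56.0))]
scene catch_knob [(0.67, array([-235.,  109.]), array([0.361, 0.266, 0.033])), (0.43, array([ -80., -129.]), array([0.474, 0.006, 0.184]))]
scene cup [(0.56, array([-235.,  111.]), array([0.361, 0.268, 0.03 ]))]
```

Emit:
move_arm --pt "0 0 0 0 1" --pt "0 0 0 0 1" --pt "0 0 0 0 1" --pt "0 0 0 0 1" --pt "0 0 0 0 1"

```text
time: 31.05
tool_pos: [0.4527, -0.0163, 0.2044]
ee_rot: [0.542, 0.458, -0.454, -0.539]
contact_force: [0.2, 3.0, 9.6]
gripper_width: 0.244
```

```bash
python3 - <<'E'
from h import *
u=np.load("u.npy")
inv=lambda p:np.round(1000*(np.array([[np.cos(u[2]),np.sin(u[2])],[-np.sin(u[2]),np.cos(u[2])]])@(np.array(p[:2])-u[:2])))
d=bot.get_image("scene");h=cv2.cvtColor(d["image"],cv2.COLOR_BGR2HSV);T=d["cam_to_world"]
k,_,st,ce=cv2.connectedComponentsWithStats(cv2.inRange(h,(4,110,50),(22,255,255)))
for i in range(1,k):
    if 300<ce[i][0]<420 and 150<ce[i][1]<280:
        r=T[:3,:3]@[(ce[i][0]-d["cx"])/d["fx"],(ce[i][1]-d["cy"])/d["fy"],1]
        print(ce[i],st[i,4],{z:inv(T[:3,3]+r*(z-T[2,3])/r[2]).tolist() for z in(.017,.05,.085,.13,.16,.218)})
t=bot.get_image("top");im=t["image"];ref=cv2.imread("pics/top0.png")
P=u2w(u,[(x,y,130) for x in(-45,0,45) for y in(-50,0,50)])
for q in proj(t,P).astype(int):print(q,im[q[1],q[0]],ref[q[1],q[0]])
cv2.imwrite("pics/top_end.png",im);cv2.imwrite("pics/scene_end.png",d["image"])
for r in bot.recognise("scene","vial1"):print(round(r["p"],2),inv(r["position"]),round(r["position"][2],3))
for r in bot.recognise("top","vial1"):print(round(r["p"],2),inv(r["position"]),round(r["position"][2],3))
E
```

```text
[346.03703704 215.44444444] 27 {0.017: [-83.0, 56.0], 0.05: [-68.0, 40.0], 0.085: [-52.0, 23.0], 0.13: [-32.0, 0.0], 0.16: [-19.0, -14.0], 0.218: [7.0, -43.0]}
[292 249] [140 134 132] [142 133 133]
[275 246] [141 134 134] [142 134 134]
[259 243] [56 62 65] [138 130 131]
[295 234] [110 113 117] [143 136 134]
[278 231] [107 111 117] [137 132 129]
[262 228] [54 59 62] [137 129 128]
[297 219] [103 105 111] [132 126 124]
[281 217] [106 108 112] [142 135 134]
[264 214] [101 103 108] [135 129 129]
0.39 [-87.  52.] 0.022
0.27 [ -86. -260.] 0.006
```

```bash
python3 -c "
from bench import bot
s=bot.state();print(s['time'],s['tool_pos'],s['gripper_width']);print(bot.close_job())"
```

```text
31.25 [ 0.45269766 -0.01626805  0.20438968] 0.24523179241771714
the job is handed in; nothing more can be done
None
```

I finished the job and handed it in at about 31 s, with the gripper still holding the lever at its stop. No verdict was reported.

- **Vials into the hopper:** I tipped the cup over the hopper's front rim by pivoting it between the pads. The top view then showed six caps and six bodies lying on the shut gate.
- **Cup:** My first two tries at righting it missed the rim; the third worked. I set it down on free bench at about (0.37, 0.26) instead of its old spot. My check after letting go put its lean at about 0.3°.
- **Catch:** I gripped the knob, took it over its balance point and let go. It then read as hanging towards the unit's front.
- **Lever:** It is gripped at 40 N. The gripper position puts the lever at about 1.01 rad, and it stayed still over the last checks.
- **Vials in the pan:** The top view showed none left in the hopper, but I could see only one vial in the pan. The other five are probably hidden under the front shelf, so I could not count all six there.
- **Other readings:** After the lever was pulled, the networks gave mixed readings of the catch knob and, from the top camera, of the cup. I took these as false readings. I did not check whether the other things on the bench stayed where they were.

I viewed 12 pictures, the most allowed.

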